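# Check the dial indicator with the long gauge block

## Robot

A 6-joint arm with a two-finger parallel gripper is mounted at the origin on the work surface. World frame = base frame: x ahead of the robot, y to its left, z up, the work surface at z = 0. Lengths are in m, angles in rad, forces in N, time in s.
With the tool pointing down it reaches from about 0.425 to 0.95 m from the base axis. Payload 3.5 kg.
Tool frame: the origin (TCP) lies midway between the tips of the shut fingers; the grasp point (between the pads) lies 19 mm behind it; z points along the fingers, y is the line along which they close (so a half turn about z gives the same grasp; the last joint's range is limited). The gripper opens to 85 mm and grips with 20 to 120 N. Pads are 22 mm wide; open, the fingers measure 114 mm over their backs; the gripper's body (76 mm by 85 mm) begins 54 mm behind the grasp point. The pads swing forward as they close: fully open they stand 13 mm farther back than shut.
Start: joints at [-1.253, 0.286, 1.577, -0, 1.279, -0.15], TCP at [0.304, -0.602, 0.231] pointing down, gripper open.
Joint ranges: [-2.77, 2.77], [-0.9, 2.22], [0.21, 2.48], [-1.53, 4.67], [0.24, 2.81], [-2.84, 2.84]. Speed limits (rad/s): [2.79, 2.79, 3.14, 3.14, 3.14, 3.14].

## Interface

Orientations are given as [roll, pitch, yaw] about the fixed x, y, z axes, in that order (R = Rz(yaw) Ry(pitch) Rx(roll)).
In Python, from plant import r gives the robot as it stands. The module is installed in compiled form; this text tells all that it offers.
- The arm moves only by the shell command python3 -m handwheel 'ROWS'. ROWS is JSON, a list of rows, each an object of numbers: "gripper": the opening in per cent of the stroke, from 0 (shut) to 100 (fully open); "tx", "ty", "tz": the shift along the tool's x, y, z in mm; "roll": the turn about the tool's z in rad. In form: [{"gripper": .., "tx": .., "ty": .., "tz": .., "roll": ..}, ...]. A call has 1 to 5 rows; each row shifts and turns the commanded pose from where the row before left it, along the tool's axes as they then stand; what a row does not reach is not made up. A row lasts 1/8 s, in which the tool goes at most 62.5 mm and 10.7 degrees, less where a joint would pass 70% of its speed; a pose out of reach is approached as far as the arm can. A call with a gripper value outside its range is refused whole. The fingers move at their own pace and stop on an object; the grip force is fixed at half the most. Time passes only in rows, so rows that do not move let the fingers close. It gives the time, the measured TCP pose, the force, the opening and the grip force at its end, in the units of the state.
- r.get_obs(): the state, without advancing time (a new reading comes with each control period).
- r.read_camera(name): name is "scene" or "side" or "wrist"; returns the picture (420x560x3 uint8, red, green, blue); there is no depth.
- r.camera_params(name): a dict with "fx", "fy", "cx", "cy" (pixels), "k1" (the pictures are not rectified: a ray, as slopes to the right and down, at radius r is drawn at 1 + k1 r^2 times it, then the intrinsics apply), "cam_to_world" (4x4, takes a point from camera to world coordinates). Camera axes: x right, y down, z forward; pixel columns grow to the right and rows downward; lengths in m; the calibration is good to about 2 mm. A picture is of the moment at which its call begins: read the wrist's pose just before it. camera_params takes no time and is no camera call; for the wrist camera it gives the pose at the moment of the call.
- r.job_done(): hands the job in; it is judged then, once.
The state is a dict: "t": time; "joint_pos": joint angles; "qvel": joint speeds; "effort": joint torques, N m; "ee_pos": TCP position; "tool_rot": TCP orientation; "wrist_force": force on the tool from outside, world axes, zero at the start; "torque": the same for the moment, N m; "finger_gap": finger opening in m; "finger_force": force on a finger pad.
Only numpy, scipy, OpenCV 4.12 (cv2) and the standard library are available. Lean on these libraries where they do the work, as an engineer would, in place of code of your own. Each camera call takes 0.05 s, during which the arm holds its last target. There are 200 camera calls.

## Task

Check that the dial indicator on the magnetic stand moves freely: lift the hinged flap of the wooden gauge case right up and leave it standing open, draw out the longest of the three steel gauge blocks under it, and push the middle of one of its small ends squarely against the indicator's plunger until the hand has gone about half way round the dial (never running the plunger in to its stop). Finish while holding the block there, off the bench, with the plunger pushed in, and leave the other blocks and everything else lying on the bench where they are.

Things in the scene. Friction and masses are not known exactly. Their poses are not given: they have to be found in the camera images.
- case: Fixed wooden gauge case, 140 (x) x 200 (y) x 50 mm high, walls 8 mm thick. Origin: centre of its underside, on the bench. x points from its tab side (towards the robot) to its hinge side, y along the hinge, z up; turned up to 0.3 rad either way. It stands on the robot's left or right, the indicator stand on the other side.
- case_slots (a point): Inside the case, centre of its middle slot's floor, 8 mm above the bench; axes as the case's. Three slots along x, at y = -48, 0, +48 mm, each 11 mm wide, 102 long, 10 deep; the wood between is level, 18 mm above the bench. A block stands on edge in each, its upper 25 mm free, top 43 mm above the bench. Beside each block 39 mm are clear to the next block, 39 mm to the side wall.
- flap (a joint): Angle of the flap, the flat wooden lid of the case, 140 x 200 x 8 mm, 0.19 kg: 0 shut (0 to 0.12 at the start), grows as it is lifted, 1.57 upright, 1.9 at its stop. The hinge is stiff (about 0.2 N m): the flap stays where it is left; lifting it at the tab takes about 2 to 3 N.
- flap_hinge (a point): Point on the hinge axis of the flap, at the middle of the case's far (+x) rim, 50 mm above the bench. The flap turns about the case's y axis through it.
- flap_tab (a point): Middle of the brass tab that sticks out 32 mm from the flap's free edge, at the middle of the case's front: 24 mm wide (along y), 8 mm thick; 157 mm from the hinge along the flap, 54 mm above the bench when shut, nothing under it. Axes: the flap's (x towards the hinge, y along it). Pinched on its two sides it can turn between the fingers as the flap goes up.
- gauge_100: The longest gauge block, loose, plain bright steel, 100 (x) x 9 (y) x 35 mm (z), about 0.2 to 0.3 kg. Origin: centre of its underside as it stands on edge in its slot; x along its length. It stands in any of the three slots, hidden until the flap is up; the way it was laid in, its x axis points as the case's does.
- gauge_end_a (a point): Middle of the small end face (9 x 35 mm) of the 100 mm block at its x = -50 mm, 17.5 mm above its underside.
- gauge_end_b (a point): Middle of the other small end face of the 100 mm block, at its x = +50 mm, 17.5 mm above its underside. Either end may be used.
- gauge_75: Loose steel gauge block 75 x 9 x 35 mm in another slot; leave it in place. Origin: centre of its underside.
- gauge_50: Loose steel gauge block 50 x 9 x 35 mm in another slot; leave it in place. Origin: centre of its underside.
- stand: Fixed magnetic stand with the dial indicator. Origin: on the bench, straight under the plunger's resting tip. Its x is the plunger's axis, from the tip into the indicator, away from the robot (turned up to 0.3 rad either way); z up. Column 12 mm thick, 215 mm high, at x = 175, y = -16 mm; steel plate 10 mm thick from x = 90 to 240, y = -60 to 60 mm. Nothing stands in front of the tip.
- dial (a point): Centre of the white dial, 127 mm above the bench, 72 mm behind the plunger's resting tip; the indicator lies face up, its round case 58 mm across, 104 to 127 mm above the bench. Its stem, 8 mm thick, begins 22 mm behind the tip. A rod at 84 mm height holds it from behind.
- plunger_tip (a point): Middle of the flat round contact button (10 mm across) at the end of the plunger, 115 mm above the bench; it moves with the plunger. Axes as the stand's.
- plunger (a joint): How far the plunger is pushed in, in m: 0 at rest, 0.010 at its stop, a light spring (about 1 N at the start, 2.2 N at the end). The red hand on the dial turns one full turn for 10 mm, clockwise from above, from its rest position pointing along the stand's +y: half a turn is 0.005.
- spare_indicator: Second dial indicator lying face up on the bench, 58 mm across, with its stem about 110 mm long; leave alone. Origin: under its centre.
- dowel: Wooden dowel standing on end, 25 mm thick, 150 mm high; leave alone. Origin: centre of its underside.
- screwdriver: Screwdriver with a yellow handle lying on the bench; leave alone. Origin: under it, near its middle.
- tray: White plastic tray 150 x 100 x 22 mm; leave alone. Origin: centre of its underside.
- bracket: Dark steel angle bracket, 40 x 90 mm foot, 50 mm high; leave alone. Origin: centre of its foot's underside.

How it is judged:
By the outcome, as a careful person would: the job done as asked, in the order asked, and still so for the second after the job is handed in, while the arm keeps its last pose, push and grip.
It also fails if it takes over 56 s, if anything falls off the work surface, if the arm or the gripper's body presses on something with over 40 N, if the wrist force passes 120 N, or if a joint passes its speed limit or range.

## Working session

There is one attempt and no reset: what is moved stays moved. The work goes in short steps, Python scripts to look and compute and a shell command to move; the robot and the scene stay as the last step left them, time stands still between calls to the robot, and variables do not carry over. Pictures are saved under pics/ and viewed, at most 10 in all, crops included, and the job is handed in when it is done.

```bash
mkdir -p pics; cat > h.py <<'E'
import numpy as np,cv2
from plant import r
def snap(n,f,crop=None,s=1):
    p=r.camera_params(n); im=cv2.cvtColor(r.read_camera(n),cv2.COLOR_RGB2BGR)
    cv2.imwrite('pics/raw_'+f,im)
    if crop: x0,y0,x1,y1=crop; im=im[y0:y1,x0:x1]
    cv2.imwrite('pics/'+f,cv2.resize(im,None,fx=s,fy=s,interpolation=cv2.INTER_CUBIC)); return p
def K(p): return np.array([[p['fx'],0,p['cx']],[0,p['fy'],p['cy']],[0,0,1.]]),np.array([p['k1'],0,0,0.])
def ray(p,uv):
    k,d=K(p); q=cv2.undistortPoints(np.array([[uv]],float),k,d)[0,0]; T=np.array(p['cam_to_world'])
    return T[:3,3],T[:3,:3]@np.array([q[0],q[1],1])
def atz(p,uv,z):
    o,v=ray(p,uv); return o+v*(z-o[2])/v[2]
def proj(p,X):
    k,d=K(p);T=np.linalg.inv(np.array(p['cam_to_world']))
    return cv2.projectPoints(np.atleast_2d(np.array(X,float)),cv2.Rodrigues(T[:3,:3])[0],T[:3,3],k,d)[0][:,0]
E
python3 - <<'E'
from h import *
import json
for n in('scene','side'):
    p=snap(n,n+'0.png',s=1.42); print(n,np.round(np.array(p['cam_to_world']),3).tolist(),p['fx'],p['k1'])
o=r.get_obs();print(o['t'],o['ee_pos'],o['tool_rot'],o['finger_gap'])
E
```

```text
scene [[0.772, 0.531, -0.351, 1.03], [0.636, -0.639, 0.434, -0.622], [0.006, -0.557, -0.83, 1.247], [0.0, 0.0, 0.0, 1.0]] 482.5116409690826 -0.10540421524889787
side [[-0.986, -0.103, 0.129, 0.37], [-0.164, 0.548, -0.821, 1.036], [0.014, -0.83, -0.557, 0.827], [0.0, 0.0, 0.0, 1.0]] 419.66418393209443 -0.08594441647391333
0.1 [ 0.30420365 -0.60189592  0.23001434] [-3.13942722e+00 -3.46167167e-04  4.67761673e-01] 0.0853103678692088
```

View pics/scene0.png

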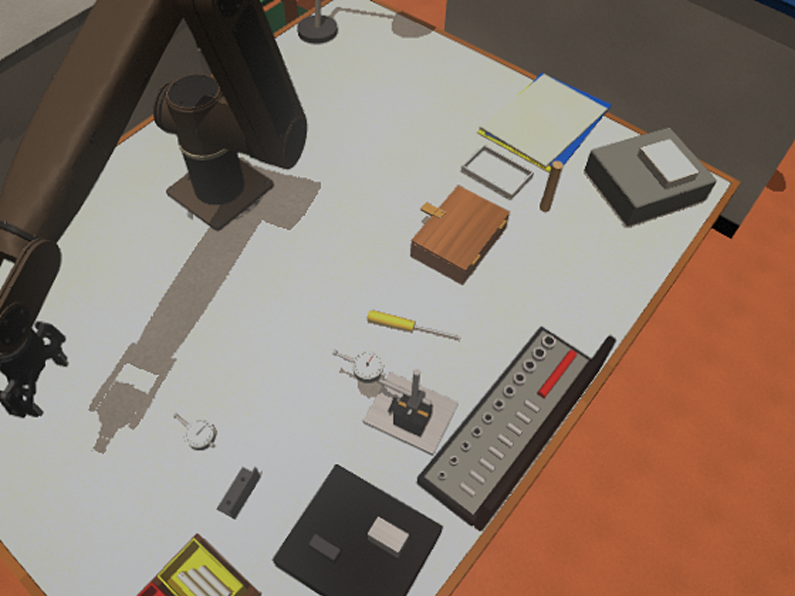

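View pics/side0.png

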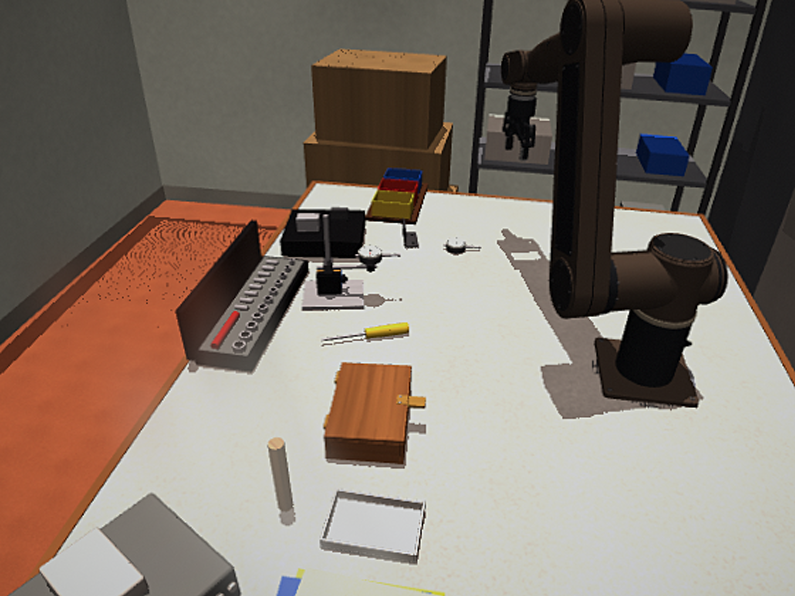

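The scene picture shows the case on the robot's left, at about (460,235) in the enlarged view, with its tab at (433,210). The dial is at (368,366) and its plunger points to about (335,352). I'll enlarge both areas next.

```bash
python3 - <<'E'
from h import *
a=cv2.imread('pics/raw_scene0.png');b=cv2.imread('pics/raw_side0.png')
f=lambda im,x,y:cv2.resize(im[y:y+75,x:x+100],(400,300),interpolation=cv2.INTER_CUBIC)
cv2.imwrite('pics/c1.png',np.vstack([np.hstack([f(a,275,125),f(a,225,235)]),np.hstack([f(b,220,250),f(b,205,150)])]))
E
```

```text
(no output)
```

View pics/c1.png

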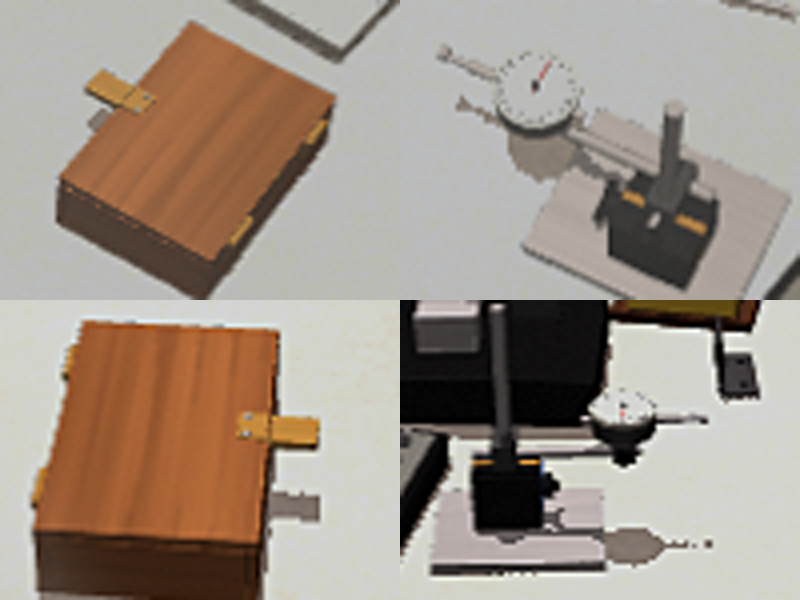

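Case lid corners in the scene picture are (323,130), (358.5,149.5), (328,190.5) and (290,170). In the side picture they are (289,257.5), (240.5,255.5), (228.75,307.5) and (285.5,311). The dial is at (259.3,256.5) and (260.5,177.5), and the plunger tip at (235.5,248) and (281.3,180).

```bash
cat >> h.py <<'E'
def tri(pa,ua,pb,ub):
    A=[];B=[]
    for p,u in((pa,ua),(pb,ub)):
        o,v=ray(p,u);v/=np.linalg.norm(v);P=np.eye(3)-np.outer(v,v);A.append(P);B.append(P@o)
    return np.linalg.lstsq(np.vstack(A),np.hstack(B),rcond=None)[0]
E
python3 - <<'E'
from h import *
from scipy.optimize import least_squares
a=r.camera_params('scene');b=r.camera_params('side')
sc=[(323,130),(358.5,149.5),(328,190.5),(290,170)]; sd=[(228.75,307.5)]
# far(-y)/near(+y): scene (323,130) is +y tab corner
S={'tab+':((323,130),(285.5,311)),'hin+':((358.5,149.5),(228.75,307.5)),'hin-':((328,190.5),(240.5,255.5)),'tab-':((290,170),(289,257.5)),
 'tab':((298,146),(299,283)),'dial':((259.3,256.5),(260.5,177.5)),'tip':((235.5,248),(281.3,180))}
P={}
for k,(u,v) in S.items():
    P[k]=tri(a,u,b,v);print(k,P[k].round(4),(proj(a,P[k])[0]-u).round(1))
def model(x):
    X,Y,th,f=x;c,s=np.cos(th),np.sin(th);out=[]
    for sx,sy in((-1,1),(1,1),(1,-1),(-1,-1)):
        d=0 if sx>0 else .14
        lx=.07-d*np.cos(f)+-.008*np.sin(f)*-1*0; lz=.058+d*np.sin(f); ly=.1*sy
        out.append([X+c*lx-s*ly,Y+s*lx+c*ly,lz])
    return np.array(out)
ks=['tab+','hin+','hin-','tab-']
def res(x):
    m=model(x);return np.r_[(proj(a,m)-[S[k][0] for k in ks]).ravel(),(proj(b,m)-[S[k][1] for k in ks]).ravel()]
q=least_squares(res,[.67,.4,0,.05]);print(q.x,np.round(q.fun,1))
d=P['dial']-P['tip'];print('stand yaw',np.arctan2(d[1],d[0]),np.hypot(d[0],d[1]))
X,Y,th,f=q.x;l=.07-.157*np.cos(f);print('tab',X+np.cos(th)*l,Y+np.sin(th)*l,.05+.004+.157*np.sin(f))
E
```

```text
tab+ [0.4668 0.3386 0.0615] [-0.9 -0.4]
hin+ [0.6049 0.3474 0.0571] [-0.6 -0.2]
hin- [0.6242 0.1502 0.0576] [-0.6 -0.2]
tab- [0.4874 0.137  0.06  ] [-0.6 -0.3]
tab [0.446  0.2322 0.0585] [-0.5 -0.2]
dial [ 0.6339 -0.1816  0.1261] [-0.5 -0.2]
tip [ 0.5646 -0.1981  0.1145] [-0.4 -0.2]
[0.54529952 0.24307939 0.09747056 0.01632117] [-1.7  0.2 -0.1 -0.7 -0.5 -0.2 -1.2 -0.6 -0.8 -0.1 -1.1  0.4 -0.9  0.
 -0.1  0.1]
stand yaw 0.2333294473496407 0.0711823121967115
tab 0.45873327850049267 0.23461491206376126 0.05656231049939505
```

The fit agrees with the given sizes: case centre (0.545,0.243) at yaw 0.098, tip (0.565,-0.198,0.1145), stand yaw about 0.23. I'll go above the tab first.

```bash
python3 -m handwheel '[{"gripper":100,"roll":0.185},{"roll":0.185},{"gripper":100,"tx":23,"ty":-48,"tz":6},{"tx":23,"ty":-48,"tz":6},{"tx":23,"ty":-48,"tz":6}]' && python3 -m handwheel '[{"tx":23,"ty":-48,"tz":6},{"tx":23,"ty":-48,"tz":6},{"tx":23,"ty":-48,"tz":6},{"tx":23,"ty":-48,"tz":6},{"tx":23,"ty":-48,"tz":6}]' && python3 -m handwheel '[{"tx":6,"ty":-54},{"tx":6,"ty":-54},{"tx":6,"ty":-54},{"tx":6,"ty":-54}]' && python3 -m handwheel '[{"tx":6,"ty":-54},{"tx":6,"ty":-54},{"tx":6,"ty":-54},{"tx":6,"ty":-54},{"tx":0}]'
```

```text
invalid input
```

```bash
python3 - <<'E'
from h import *
import pickle
p=snap('wrist','w1.png',s=1.42);pickle.dump(p,open('w1.pkl','wb'))
print(proj(p,[[0.4547,.2342,.0565],[.4438,.2331,.056],[.4756,.2363,.058]])*1.42)
E
```

```text
[[1136.15569064  850.28450015]
 [1007.53292731  742.7338483 ]
 [1441.85120678 1116.43699171]]
```

View pics/w1.png

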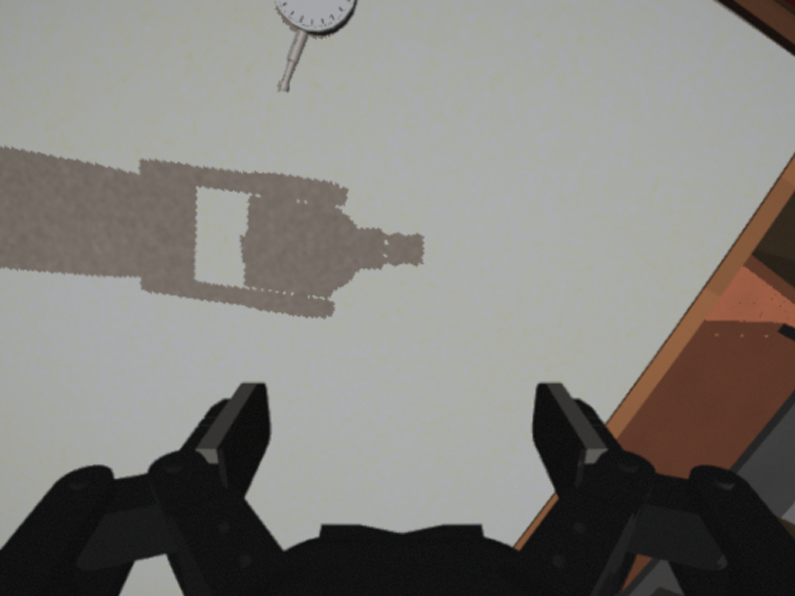

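The call was refused, so the arm hasn't moved, and this picture shows only the start area. I'll put every key in each row.

```bash
python3 -m handwheel '[{"gripper":100,"tx":0,"ty":0,"tz":0,"roll":0.185},{"gripper":100,"tx":0,"ty":0,"tz":0,"roll":0.185},{"gripper":100,"tx":23,"ty":-48,"tz":6,"roll":0},{"gripper":100,"tx":23,"ty":-48,"tz":6,"roll":0},{"gripper":100,"tx":23,"ty":-48,"tz":6,"roll":0}]' && python3 -m handwheel '[{"gripper":100,"tx":23,"ty":-48,"tz":6,"roll":0},{"gripper":100,"tx":23,"ty":-48,"tz":6,"roll":0},{"gripper":100,"tx":23,"ty":-48,"tz":6,"roll":0},{"gripper":100,"tx":23,"ty":-48,"tz":6,"roll":0},{"gripper":100,"tx":23,"ty":-48,"tz":6,"roll":0}]' && python3 -m handwheel '[{"gripper":100,"tx":6,"ty":-54,"tz":0,"roll":0},{"gripper":100,"tx":6,"ty":-54,"tz":0,"roll":0},{"gripper":100,"tx":6,"ty":-54,"tz":0,"roll":0},{"gripper":100,"tx":6,"ty":-54,"tz":0,"roll":0}]' && python3 -m handwheel '[{"gripper":100,"tx":6,"ty":-54,"tz":0,"roll":0},{"gripper":100,"tx":6,"ty":-54,"tz":0,"roll":0},{"gripper":100,"tx":6,"ty":-54,"tz":0,"roll":0},{"gripper":100,"tx":6,"ty":-54,"tz":0,"roll":0},{"gripper":100,"tx":0,"ty":0,"tz":0,"roll":0}]'
```

```text
t: 0.78
ee_pos: [0.3592, -0.4507, 0.2126]
tool_rot: [-3.141, 0.0, 0.097]
wrist_force: [-0.3, -0.3, 0.7]
finger_gap: 0.0853
finger_force: 0.0
t: 1.4
ee_pos: [0.4502, -0.2006, 0.183]
tool_rot: [-3.142, -0.0, 0.097]
wrist_force: [0.6, -0.2, -0.4]
finger_gap: 0.0854
finger_force: 0.0
t: 1.9
ee_pos: [0.4524, 0.0167, 0.1833]
tool_rot: [3.142, -0.0, 0.098]
wrist_force: [1.2, -0.4, -0.4]
finger_gap: 0.0853
finger_force: 0.0
t: 2.52
ee_pos: [0.4549, 0.2352, 0.1831]
tool_rot: [-3.141, 0.0, 0.103]
wrist_force: [-0.2, -0.5, -0.2]
finger_gap: 0.0855
finger_force: 0.0
```

```bash
python3 - <<'E'
from h import *
import pickle
p=snap('wrist','w2.png',s=1.42);pickle.dump(p,open('w2.pkl','wb'))
print(proj(p,[[0.4547,.2342,.0605],[.4438,.2331,.06],[.4756,.2363,.06]])*1.42)
E
```

```text
[[400.57025817 289.60676735]
 [400.52722494 306.56210656]
 [400.67196484 255.24576516]]
```

View pics/w2.png

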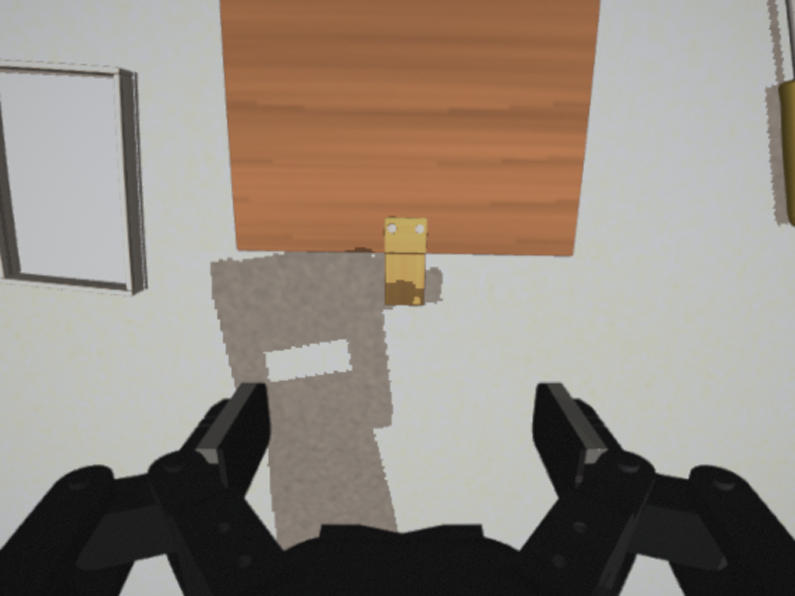

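The tab is centred at (405,280) with its tip at row 305 and the lid edge at row 253. The x position matches, but y is 2.5 mm off to tool +y. I'll descend and pinch.

```bash
python3 -m handwheel '[{"gripper":100,"tx":0,"ty":3.5,"tz":40,"roll":0.01},{"gripper":80,"tx":0,"ty":0,"tz":40,"roll":0},{"gripper":60,"tx":0,"ty":0,"tz":35,"roll":0},{"gripper":60,"tx":0,"ty":0,"tz":25,"roll":0},{"gripper":60,"tx":0,"ty":0,"tz":0,"roll":0}]' && python3 -m handwheel '[{"gripper":0,"tx":0,"ty":0,"tz":0,"roll":0},{"gripper":0,"tx":0,"ty":0,"tz":0,"roll":0},{"gripper":0,"tx":0,"ty":0,"tz":0,"roll":0},{"gripper":0,"tx":0,"ty":0,"tz":0,"roll":0},{"gripper":0,"tx":0,"ty":0,"tz":0,"roll":0}]'
```

```text
t: 3.2
ee_pos: [0.4541, 0.2269, 0.0411]
tool_rot: [3.14, 0.006, 0.086]
wrist_force: [0.2, 0.2, 0.2]
finger_gap: 0.0512
finger_force: 0.0
t: 3.82
ee_pos: [0.4564, 0.2333, 0.0453]
tool_rot: [-3.131, -0.004, 0.084]
wrist_force: [-3.2, 16.9, -2.1]
finger_gap: 0.0222
finger_force: 58.9
```

The tab is pinched with a 22 mm gap. There's a side load of about 17 N, so I'll ease off about 5 mm sideways and then swing up the arc, checking forces.

```bash
python3 -m handwheel '[{"gripper":0,"tx":0,"ty":-5,"tz":0,"roll":0},{"gripper":0,"tx":1.4,"ty":0,"tz":-15.9,"roll":0},{"gripper":0,"tx":3,"ty":0,"tz":-15.7,"roll":0},{"gripper":0,"tx":4.6,"ty":0,"tz":-15.3,"roll":0},{"gripper":0,"tx":6.1,"ty":0,"tz":-14.8,"roll":0}]'
```

```text
t: 4.45
ee_pos: [0.4726, 0.235, 0.1064]
tool_rot: [-3.141, -0.006, 0.087]
wrist_force: [8.6, 1.7, -10.1]
finger_gap: 0.0223
finger_force: 59.2
```

```bash
python3 -m handwheel '[{"gripper":0,"tx":9.5,"ty":0,"tz":-13.1,"roll":0},{"gripper":0,"tx":9.9,"ty":0,"tz":-12.8,"roll":0},{"gripper":0,"tx":10.7,"ty":0,"tz":-12.0,"roll":0},{"gripper":0,"tx":11.4,"ty":0,"tz":-11.3,"roll":0},{"gripper":0,"tx":12.4,"ty":0,"tz":-10.1,"roll":0}]'
```

```text
t: 5.08
ee_pos: [0.5252, 0.2396, 0.1643]
tool_rot: [3.141, -0.001, 0.088]
wrist_force: [2.6, -0.7, -11.2]
finger_gap: 0.0224
finger_force: 59.1
```

```bash
python3 -m handwheel '[{"gripper":0,"tx":14.4,"ty":0,"tz":-6.8,"roll":0},{"gripper":0,"tx":14.6,"ty":0,"tz":-6.4,"roll":0},{"gripper":0,"tx":14.9,"ty":0,"tz":-5.5,"roll":0},{"gripper":0,"tx":15.4,"ty":0,"tz":-4.2,"roll":0},{"gripper":0,"tx":15.7,"ty":0,"tz":-2.7,"roll":0}]'
```

```text
t: 5.7
ee_pos: [0.6002, 0.2461, 0.1918]
tool_rot: [3.14, -0.0, 0.089]
wrist_force: [-0.0, -3.5, -8.5]
finger_gap: 0.0207
finger_force: 58.9
```

```bash
python3 -m handwheel '[{"gripper":0,"tx":15.5,"ty":0,"tz":0,"roll":0},{"gripper":0,"tx":10,"ty":0,"tz":1,"roll":0},{"gripper":0,"tx":0,"ty":0,"tz":0,"roll":0}]'; python3 - <<'E'
from h import *
a=r.camera_params('scene')
snap('scene','s2.png',(270,90,410,195),4);p=snap('side','d2.png',(200,200,340,305),4)
x=cv2.imread('pics/s2.png');y=cv2.imread('pics/d2.png');cv2.imwrite('pics/c2.png',cv2.resize(np.hstack([x,y]),(800,300)))
E
```

```text
t: 6.08
ee_pos: [0.6261, 0.249, 0.1903]
tool_rot: [-3.141, -0.004, 0.088]
wrist_force: [0.1, 1.4, -1.0]
finger_gap: 0.0003
finger_force: 0.0
```

View pics/c2.png

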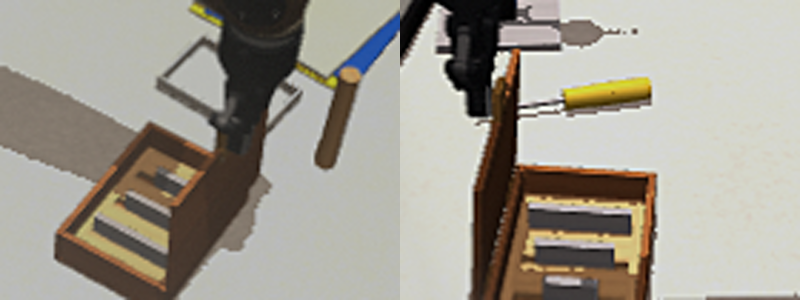

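The flap is nearly upright and the blocks are visible, but the tab slipped out of the fingers at the end. I'll estimate the flap angle from its top corners: side (241,217.5) and (227,262.3), scene (328.8,160).

```bash
python3 - <<'E'
from h import *
a=r.camera_params('scene');b=r.camera_params('side')
X,Y,th=.5453,.2405,.09
for f in(1.2,1.3,1.4,1.5,1.57,1.65,1.75):
    c,s=np.cos(th),np.sin(th);o=[]
    for sy in(-1,1):
      for t in(0,.008):
        lx=.07-.14*np.cos(f)+t*np.sin(f);lz=.05+.14*np.sin(f)+t*np.cos(f);ly=.1*sy
        o.append([X+c*lx-s*ly,Y+s*lx+c*ly,lz])
    print(f,'side',proj(b,o).round(1).tolist(),'scene -y',proj(a,o[:2]).round(1).tolist())
E
```

```text
1.2 side [[257.1, 220.6], [254.3, 219.6], [246.4, 271.1], [243.2, 269.9]] scene -y [[315.8, 157.7], [318.1, 158.2]]
1.3 side [[252.1, 219.0], [249.2, 218.2], [240.6, 269.2], [237.2, 268.3]] scene -y [[319.9, 158.7], [322.3, 159.4]]
1.4 side [[247.0, 217.8], [244.0, 217.2], [234.6, 267.9], [231.1, 267.2]] scene -y [[324.1, 160.2], [326.6, 161.1]]
1.5 side [[241.8, 217.0], [238.8, 216.6], [228.5, 266.9], [225.0, 266.5]] scene -y [[328.4, 162.0], [330.9, 163.1]]
1.57 side [[238.1, 216.7], [235.2, 216.5], [224.2, 266.5], [220.8, 266.3]] scene -y [[331.4, 163.4], [333.9, 164.7]]
1.65 side [[234.0, 216.6], [231.0, 216.6], [219.4, 266.4], [216.0, 266.3]] scene -y [[334.8, 165.3], [337.3, 166.7]]
1.75 side [[228.9, 216.8], [226.0, 217.1], [213.4, 266.6], [210.1, 266.8]] scene -y [[339.1, 167.9], [341.4, 169.5]]
```

The flap stands at about 1.50. I'll come round to the robot's side and push it a little past upright with the shut fingers.

```bash
python3 -m handwheel '[{"gripper":0,"tx":0,"ty":0,"tz":-30,"roll":0},{"gripper":0,"tx":0,"ty":0,"tz":-25,"roll":0},{"gripper":0,"tx":-38,"ty":0,"tz":0,"roll":0},{"gripper":0,"tx":-42,"ty":0,"tz":0,"roll":0},{"gripper":0,"tx":0,"ty":0,"tz":35,"roll":0}]' && python3 -m handwheel '[{"gripper":0,"tx":0,"ty":0,"tz":38,"roll":0},{"gripper":0,"tx":25,"ty":0,"tz":0,"roll":0},{"gripper":0,"tx":15,"ty":0,"tz":0,"roll":0},{"gripper":0,"tx":15,"ty":0,"tz":0,"roll":0},{"gripper":0,"tx":10,"ty":0,"tz":0,"roll":0}]'
```

```text
t: 6.8
ee_pos: [0.5444, 0.2425, 0.2127]
tool_rot: [-3.14, -0.008, 0.089]
wrist_force: [1.1, 0.0, 0.0]
finger_gap: -0.0001
finger_force: 0.0
t: 7.42
ee_pos: [0.6103, 0.2474, 0.1716]
tool_rot: [-3.141, -0.001, 0.088]
wrist_force: [-1.4, -1.0, -0.5]
finger_gap: 0.0001
finger_force: 0.0
```

```bash
python3 -m handwheel '[{"gripper":0,"tx":7,"ty":0,"tz":0,"roll":0},{"gripper":0,"tx":0,"ty":0,"tz":0,"roll":0},{"gripper":0,"tx":-30,"ty":0,"tz":0,"roll":0},{"gripper":0,"tx":-38,"ty":0,"tz":0,"roll":0},{"gripper":40,"tx":0,"ty":50,"tz":0,"roll":0}]' && python3 -m handwheel '[{"gripper":40,"tx":0,"ty":0,"tz":0,"roll":0},{"gripper":40,"tx":0,"ty":0,"tz":0,"roll":0}]'; python3 - <<'E'
from h import *
o=r.get_obs();print(o['ee_pos'],o['tool_rot'])
p=snap('wrist','w3.png');snap('side','d3.png',(200,200,340,305),2)
x=cv2.imread('pics/w3.png');y=cv2.imread('pics/d3.png')
c=np.zeros((420,840,3),np.uint8);c[:,:560]=x;c[:210,560:]=y;cv2.imwrite('pics/c3.png',c[:,:800])
X,Y,th=.5453,.2405,.09;R=np.array([[np.cos(th),-np.sin(th)],[np.sin(th),np.cos(th)]])
for l in([0,-.048],[-.05,-.048],[.05,-.048],[0,0]):
    print(l,proj(p,[*(R@l+[X,Y]),.043]))
import pickle;pickle.dump(p,open('w3.pkl','wb'))
E
```

```text
t: 8.05
ee_pos: [0.5506, 0.1941, 0.1709]
tool_rot: [-3.141, -0.0, 0.093]
wrist_force: [1.6, 0.2, 1.1]
finger_gap: 0.0172
finger_force: 0.0
t: 8.3
ee_pos: [0.5533, 0.1923, 0.1714]
tool_rot: [-3.141, -0.001, 0.087]
wrist_force: [-0.4, 0.5, 0.2]
finger_gap: 0.034
finger_force: 0.0
[0.55328204 0.19234516 0.17137272] [-3.14107059e+00 -1.10401685e-03  8.71491075e-02]
[0, -0.048] [[280.2328471  206.00634171]]
[-0.05, -0.048] [[280.49001958 257.79632209]]
[0.05, -0.048] [[279.95391212 148.42958093]]
[0, 0] [[225.56203974 206.16276351]]
```

View pics/c3.png

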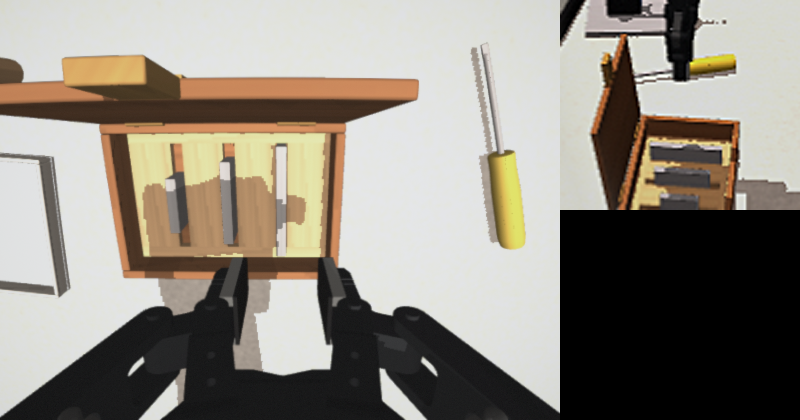

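The flap is now past upright, at about 1.69. The longest block is in the -y slot, at column 281 and rows 147–255, within about 2 mm of the prediction. Next is the descent.

```bash
python3 -m handwheel '[{"gripper":40,"tx":0,"ty":1,"tz":40,"roll":0},{"gripper":40,"tx":0,"ty":0,"tz":40,"roll":0},{"gripper":40,"tx":0,"ty":0,"tz":20,"roll":0},{"gripper":40,"tx":0,"ty":0,"tz":0,"roll":0}]'; python3 - <<'E'
from h import *
print(r.get_obs()['ee_pos'])
p=r.camera_params('wrist');im=r.read_camera('wrist');print(r.get_obs()['ee_pos'])
g=cv2.cvtColor(im,cv2.COLOR_RGB2GRAY)
cv2.imwrite('pics/w4.png',cv2.cvtColor(im,cv2.COLOR_RGB2BGR))
X,Y,th=.5473,.2395,.09;R=np.array([[np.cos(th),-np.sin(th)],[np.sin(th),np.cos(th)]])
for l in([0,-.048],[-.05,-.048],[.05,-.048]): print(proj(p,[*(R@l+[X,Y]),.043]))
E
```

```text
t: 8.9
ee_pos: [0.5521, 0.1914, 0.0693]
tool_rot: [3.141, 0.004, 0.088]
wrist_force: [-0.2, -0.4, -0.2]
finger_gap: 0.0342
finger_force: 0.0
[0.55206532 0.19144861 0.06928778]
[0.55337987 0.19159319 0.07106822]
[[279.86949447 252.01573588]]
[[280.18809871 324.80651147]]
[[279.5092648  165.18955621]]
```

View pics/w4.png

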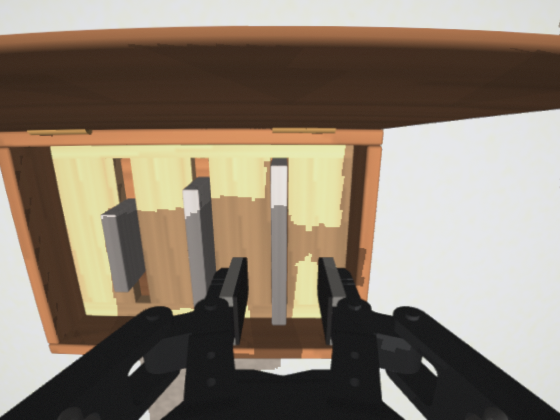

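The block runs down column 279, midway between the fingers, with its ends at rows 160 and 325. I'll go down and close.

```bash
python3 -m handwheel '[{"gripper":40,"tx":0,"ty":-0.5,"tz":30,"roll":0},{"gripper":40,"tx":0,"ty":0,"tz":17,"roll":0},{"gripper":40,"tx":0,"ty":0,"tz":0,"roll":0},{"gripper":0,"tx":0,"ty":0,"tz":0,"roll":0},{"gripper":0,"tx":0,"ty":0,"tz":0,"roll":0}]' && python3 -m handwheel '[{"gripper":0,"tx":0,"ty":0,"tz":0,"roll":0},{"gripper":0,"tx":0,"ty":0,"tz":0,"roll":0},{"gripper":0,"tx":0,"ty":0,"tz":0,"roll":0}]'
```

```text
t: 9.57
ee_pos: [0.5542, 0.1924, 0.0254]
tool_rot: [-3.14, -0.003, 0.087]
wrist_force: [0.8, 2.8, 0.7]
finger_gap: 0.0079
finger_force: 59.8
t: 9.95
ee_pos: [0.5542, 0.1924, 0.0254]
tool_rot: [-3.141, -0.003, 0.088]
wrist_force: [-0.4, 2.4, 5.9]
finger_gap: 0.0079
finger_force: 60.4
```

Gripped, with the gap reading about 8 mm. I'll lift straight up, then carry the block to a stand-off in front of the plunger.

```bash
python3 -m handwheel '[{"gripper":0,"tx":0,"ty":0,"tz":-10,"roll":0},{"gripper":0,"tx":0,"ty":0,"tz":-25,"roll":0},{"gripper":0,"tx":0,"ty":0,"tz":-40,"roll":0},{"gripper":0,"tx":0,"ty":0,"tz":-40,"roll":0},{"gripper":0,"tx":-14,"ty":20,"tz":-12,"roll":0}]' && python3 -m handwheel '[{"gripper":0,"tx":-20,"ty":40,"tz":0,"roll":0},{"gripper":0,"tx":-20,"ty":46,"tz":0,"roll":0},{"gripper":0,"tx":-20,"ty":46,"tz":0,"roll":0},{"gripper":0,"tx":-20,"ty":46,"tz":0,"roll":0},{"gripper":0,"tx":-16,"ty":46,"tz":0,"roll":0}]' && python3 -m handwheel '[{"gripper":0,"tx":0,"ty":46,"tz":0,"roll":0},{"gripper":0,"tx":0,"ty":46,"tz":0,"roll":0},{"gripper":0,"tx":0,"ty":40,"tz":0,"roll":0},{"gripper":0,"tx":0,"ty":26,"tz":0,"roll":0},{"gripper":0,"tx":0,"ty":0,"tz":0,"roll":-0.145}]' && python3 -m handwheel '[{"gripper":0,"tx":0,"ty":0,"tz":0,"roll":0},{"gripper":0,"tx":0,"ty":0,"tz":0,"roll":0}]'; python3 - <<'E'
from h import *
import pickle
print(r.get_obs()['ee_pos'],r.get_obs()['tool_rot'])
p=snap('wrist','w5.png',s=1.42);pickle.dump(p,open('w5.pkl','wb'))
c,s=np.cos(.233),np.sin(.233)
for l in([0,0,.115],[.072,0,.127],[.022,0,.115]): print(l,(proj(p,[.5646+c*l[0],-.1981+s*l[0],l[2]])*1.42).round(1))
E
```

```text
t: 10.58
ee_pos: [0.5422, 0.1703, 0.1539]
tool_rot: [3.14, -0.004, 0.09]
wrist_force: [0.2, -0.6, -3.3]
finger_gap: 0.0073
finger_force: 59.3
t: 11.2
ee_pos: [0.4625, -0.0626, 0.1499]
tool_rot: [3.141, 0.004, 0.089]
wrist_force: [0.8, 0.2, -3.4]
finger_gap: 0.0078
finger_force: 59.3
t: 11.82
ee_pos: [0.4772, -0.2205, 0.15]
tool_rot: [-3.141, 0.004, 0.234]
wrist_force: [0.4, 1.0, -3.1]
finger_gap: 0.0072
finger_force: 59.4
t: 12.08
ee_pos: [0.4779, -0.218, 0.1503]
tool_rot: [-3.141, 0.002, 0.231]
wrist_force: [0.8, 0.5, -3.0]
finger_gap: 0.0072
finger_force: 59.4
[ 0.47793401 -0.2180293   0.15029267] [-3.14069127e+00  1.78769426e-03  2.31295649e-01]
[0, 0, 0.115] [[398.9 123.2]]
[0.072, 0, 0.127] [[ 398.1 -123.5]]
[0.022, 0, 0.115] [[398.8  57.9]]
```

View pics/w5.png

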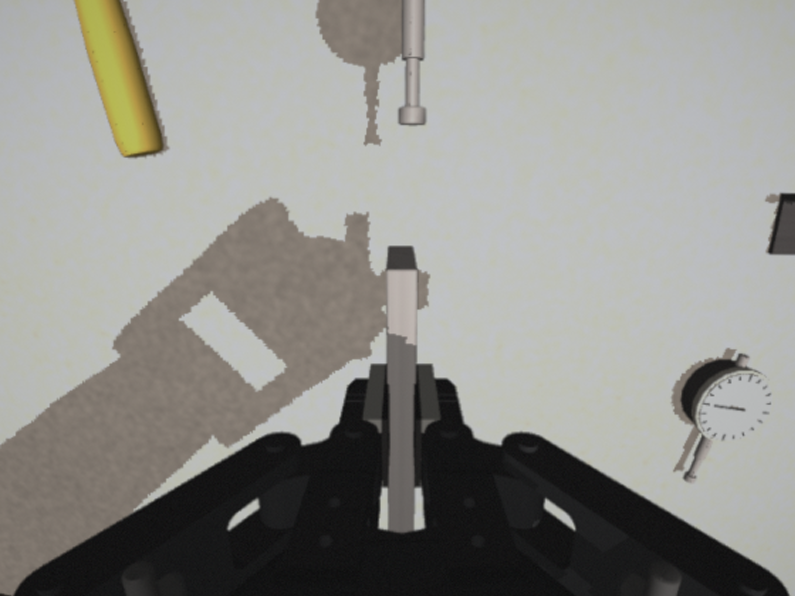

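The tip is at (412,124) with its shaft parallel to the tool x. The block's top front edge is at (402,268), bottom front at (402,247).

```bash
python3 - <<'E'
from h import *
import pickle
p=pickle.load(open('w5.pkl','rb'))
T=np.array([.4779,-.218]);c,s=np.cos(.2325),np.sin(.2325);R=np.array([[c,s],[s,-c]])
for n,u,z in(('tip',(412,122),.115),('shaft',(413.5,15),.115),('btop',(402,268),.1685),('btop2',(401.5,520),.1685),('bbot',(402,247),.1335)):
    w=atz(p,np.array(u)/1.42,z);print(n,w.round(4),(R@(w[:2]-T)*1000).round(1))
E
```

```text
tip [ 0.5661 -0.2026  0.115 ] [89.4  5.4]
shaft [ 0.6006 -0.1948  0.115 ] [124.7   5.7]
btop [ 0.5248 -0.2085  0.1685] [47.8  1.6]
btop2 [ 0.4386 -0.2287  0.1685] [-40.7   1.4]
bbot [ 0.5237 -0.2089  0.1335] [46.7  1.7]
```

```bash
python3 -m handwheel '[{"gripper":0,"tx":0,"ty":3.8,"tz":20,"roll":0.006},{"gripper":0,"tx":0,"ty":0,"tz":15.3,"roll":0},{"gripper":0,"tx":20,"ty":0,"tz":0,"roll":0},{"gripper":0,"tx":14,"ty":0,"tz":0,"roll":0},{"gripper":0,"tx":0,"ty":0,"tz":0,"roll":0}]' ; python3 - <<'E'
from h import *
x=[r.get_obs()['ee_pos']];p=r.camera_params('wrist');w=cv2.cvtColor(r.read_camera('wrist'),cv2.COLOR_RGB2BGR)
S=[]
for n,(X,Y) in(('scene',(225,235)),('side',(205,150))):
    im=cv2.cvtColor(r.read_camera(n),cv2.COLOR_RGB2BGR);S.append(cv2.resize(im[Y:Y+75,X:X+100],(400,300),interpolation=cv2.INTER_CUBIC));x.append(r.get_obs()['ee_pos'])
W=cv2.resize(w[0:225,180:380],None,fx=2,fy=2.0,interpolation=cv2.INTER_CUBIC)
c=np.zeros((600,800,3),np.uint8);c[:300,:400]=S[0];c[300:,:400]=S[1];c[:450,400:]=W
cv2.imwrite('pics/c5.png',c);print(np.round(x,4),r.get_obs()['tool_rot'])
E
```

```text
t: 12.75
ee_pos: [0.5136, -0.2142, 0.1158]
tool_rot: [3.141, -0.0, 0.228]
wrist_force: [-0.2, 0.0, -2.7]
finger_gap: 0.0073
finger_force: 59.3
[[ 0.5136 -0.2142  0.1158]
 [ 0.5126 -0.2143  0.1156]
 [ 0.5125 -0.2143  0.1156]] [-3.14144967e+00  5.17804243e-04  2.27002732e-01]
```

View pics/c5.png

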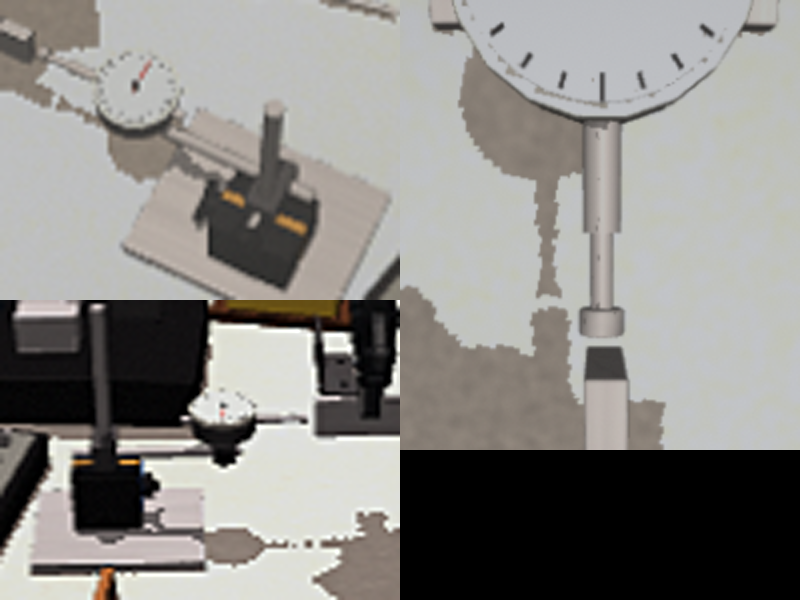

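Before contact, the block end and the button are level in the side view. The wrist view shows the block about 0.8 mm too far right and a gap of 7–8 mm. I'll shift it and advance to light contact, then read the hand numerically from its red pixels.

```bash
cat > hand.py <<'E'
from h import *
def red(im): 
    i=im.astype(int);return (i[...,0]-np.maximum(i[...,1],i[...,2]))>50
def ang(n,c,yaw=.228):
    o=r.get_obs();p=r.camera_params(n);m=red(r.read_camera(n))
    ys,xs=np.nonzero(m);W=np.array([atz(p,(x,y),.127)[:2] for x,y in zip(xs,ys) ]) if len(xs)<20000 else np.zeros((0,2))
    d=W-c; k=np.hypot(*d.T)<.026; d=d[k]
    if len(d)<3: print(n,'few',len(d));return
    m=d.mean(0); e=np.array([np.cos(yaw),np.sin(yaw)]);f=np.array([-e[1],e[0]])
    print(n,len(d),'mean fwd,left mm',(m@e*1000).round(1),(m@f*1000).round(1),'cw turn deg from +y',np.degrees(np.arctan2(m@e,m@f)).round(1)%360)
a=r.camera_params('scene')
ang('scene',atz(a,(258.75,256.5),.127)[:2])
e=np.array([np.cos(.228),np.sin(.228)])
ang('wrist',np.array([.5661,-.2026])+.072*e)
o=r.get_obs();print(o['ee_pos'].round(4),o['wrist_force'].round(2))
E
python3 hand.py
python3 -m handwheel '[{"gripper":0,"tx":4,"ty":-0.8,"tz":0,"roll":0},{"gripper":0,"tx":3,"ty":0,"tz":0,"roll":0},{"gripper":0,"tx":2,"ty":0,"tz":0,"roll":0},{"gripper":0,"tx":0,"ty":0,"tz":0,"roll":0}]'
python3 hand.py
```

```text
scene few 0
t: 13.5
ee_pos: [0.5213, -0.2117, 0.1156]
tool_rot: [-3.142, 0.0, 0.227]
wrist_force: [-1.5, -0.4, -2.0]
finger_gap: 0.0074
finger_force: 59.3
scene few 0
wrist 32 mean fwd,left mm -4.2 -0.3 cw turn deg from +y 266.3
[ 0.5213 -0.2117  0.1156] [-0.91 -0.27 -2.19]Traceback (most recent call last):
  File "hand.py", line 14, in <module>
    ang('wrist',np.array([.5661,-.2026])+.072*e)
    ~~~^^^^^^^^^^^^^^^^^^^^^^^^^^^^^^^^^^^^^^^^^
  File "hand.py", line 7, in ang
    d=W-c; k=np.hypot(*d.T)<.026; d=d[k]
      ~^~
ValueError: operands could not be broadcast together with shapes (0,) (2,)
```

```bash
sed -i 's/>50/>25/' hand.py; cat >> hand.py <<'E'
p=r.camera_params('wrist');m=red(r.read_camera('wrist'));m[:, :180]=0;m[:,380:]=0;m[150:]=0;ys,xs=np.nonzero(m)
print('hub px',proj(p,[*(np.array([.5661,-.2026])+.072*e),.127]).round(1),'red',len(xs),xs.min(initial=999),xs.max(initial=0),ys.min(initial=999),ys.max(initial=0))
im=r.read_camera('wrist');q=cv2.cvtColor(im,cv2.COLOR_RGB2GRAY)
h=r.read_camera('scene')[240:272,245:275].astype(int);R=h[...,0]-h[...,1:].max(2);Y,X=np.nonzero(R>25);print('scene red',list(zip(X+245,Y+240,R[Y,X])))
E
python3 hand.py
```

```text
scene few 0
wrist 48 mean fwd,left mm -4.2 -0.3 cw turn deg from +y 265.4
[ 0.5212 -0.2117  0.1156] [-0.85 -0.14 -2.56]
hub px [[282.2  -4.8]] red 48 281 285 3 13
scene red [(np.int64(257), np.int64(255), np.int64(39)), (np.int64(257), np.int64(256), np.int64(29)), (np.int64(260), np.int64(256), np.int64(35)), (np.int64(260), np.int64(257), np.int64(33)), (np.int64(261), np.int64(257), np.int64(56)), (np.int64(262), np.int64(257), np.int64(58)), (np.int64(263), np.int64(257), np.int64(33)), (np.int64(263), np.int64(258), np.int64(35)), (np.int64(264), np.int64(258), np.int64(55)), (np.int64(265), np.int64(258), np.int64(27))]
```

The hand has turned about 90°: its main arm now points along +x and its tail towards the robot. That means about 2.5 mm in, so I'll advance 2.5 mm more.

```bash
python3 -m handwheel '[{"gripper":0,"tx":1.5,"ty":0,"tz":0,"roll":0},{"gripper":0,"tx":1,"ty":0,"tz":0,"roll":0},{"gripper":0,"tx":0,"ty":0,"tz":0,"roll":0},{"gripper":0,"tx":0,"ty":0,"tz":0,"roll":0}]'
python3 - <<'E'
from h import *
o=r.get_obs();p=r.camera_params('scene');h=r.read_camera('scene')[240:272,245:275].astype(int)
R=h[...,0]-h[...,1:].max(2);Y,X=np.nonzero(R>25)
c=np.array([258.75,256.5]);C=atz(p,c,.127)[:2];e=np.array([np.cos(.228),np.sin(.228)]);f=np.array([-e[1],e[0]])
for x,y in zip(X+245,Y+240):
    d=atz(p,(x,y),.127)[:2]-C; print(x,y,np.round([d@e*1000,d@f*1000],1))
m=cv2.cvtColor(r.read_camera('wrist'),cv2.COLOR_RGB2BGR).astype(int)[:40];R=m[...,2]-m[...,:2].max(2);Y,X=np.nonzero(R>25);print('wrist',X.min(initial=999),X.max(initial=0),Y.min(initial=99),Y.max(initial=0))
print(o['wrist_force'].round(2))
E
```

```text
t: 14.35
ee_pos: [0.5238, -0.2111, 0.1156]
tool_rot: [-3.142, 0.0, 0.227]
wrist_force: [-2.0, -0.3, -2.6]
finger_gap: 0.0075
finger_force: 59.3
259 255 [-1.4  4.2]
258 257 [-1.1 -2.2]
257 258 [-2.1 -6. ]
257 259 [-0.7 -8.6]
256 260 [ -1.7 -12.3]
256 261 [ -0.4 -14.9]
255 262 [ -1.3 -18.7]
wrist 41 338 0 39
[-2.02 -0.25 -2.62]
```

The hand points along -y, which is half a turn or about 5 mm in. I'm handing in while holding.

```bash
python3 -c "
from plant import r
print(r.job_done())"
```

```text
the job is handed in; nothing more can be done
None
```

I handed the job in with the flap standing open slightly past upright (about 1.69 rad), and the 100 mm block held off the bench against the plunger, about 5 mm in with the hand half way round the dial; I didn't check the other blocks again after lifting it out.

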